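# Run the jar shaker on its third step

## Task

Stand the glass pigment jar upright in the round cradle of the jar shaker and let go of it: the glass is thin, so squeeze it with no more than about 15 N and lower it right down before you let go, neither dropping it in nor pressing it down hard. Then grip the shaker's spring-return dial from above, turn it clockwise past its first two clicks to the third one and keep holding it there: the dial springs back if let go, so your program finishes while still holding it at the third click. Leave the pot, the medallion and the sanding block where they are.

Things in the scene. Friction and masses are not known exactly. Their poses are not given: they have to be found in the camera images.
- jar: Clear glass jar with a screw lid, round, 62 mm in diameter, 86 mm high, stands upright on the table. Origin at the centre of its underside, z up. Grip it about 55 mm above its underside. On the same table an open tin with its lid raised, under 200 mm high, takes up about x 0.20 to 0.42, y -0.12 to -0.33.
- shaker: Jar shaker, fixed to the table: grey base plate 150 mm (its x) by 270 mm (its y), 20 mm high; at its +y end a square platform with a round cradle, at its -y end a white console 120 x 100 mm, 80 mm high, with the dial on top. Origin at the centre of its underside; it stands level, turned about z by a yaw that varies.
- cradle_floor (a point): Centre of the cradle's floor, where the jar's underside comes to rest, 34 mm above the table. Axes as the shaker's. A ring wall stands round it, inner diameter 72 mm, outer 84 mm, 20 mm high above this floor.
- dial_grip (a point): Point on the dial's axis at the height to grip (109 mm above the table), inside the dial's upright wing: a bar 44 mm long along this point's x axis (+x is the pointer end), 12 mm thick along its y axis, 32 mm high, its top 12 mm above this point and its foot 20 mm below it on a round skirt 50 mm in diameter. The frame turns with the dial. The axis is vertical; the console's top lies 29 mm below this point.
- dial (a joint): Dial angle in rad: 0 at rest, grows as the dial turns clockwise seen from above. Clicks at 0.35, 0.70 and 1.05; the third is the last, a hard stop follows just behind it at 1.12. A spring drives it back to 0 through all clicks when let go; it takes about 0.08 N m to leave 0 and 0.13 N m to hold at the third click, with up to about 0.05 N m more to get over a click. A grip of about 25 N holds it.
- pot: Printed plastic tub with a foil lid, 72 mm in diameter, 72 mm high; a bystander near the jar. Origin at the centre of its underside.
- medallion: Round flat gypsum medallion, 68 mm in diameter, 15 mm high; a bystander near the jar. Origin at the centre of its underside.
- sanding_block: Sanding block, 54 x 98 x 28 mm; a bystander on the robot's side of the shaker. Origin at the centre of its underside.
- bottle_foot (a point): Foot, on the table, of a water bottle that never moves: 65 mm thick, 230 mm high, beyond the cradle end of the shaker. Keep arm and gripper clear of it.
Not all that is in view belongs to the job. Leave any orange look-alike of the jar alone.

How it is judged:
On the way, in this order (a step that is already met when the one before it is completed fails the run):
1. the jar stands upright in the cradle and is let go, the dial still at rest (horizontal distance between jar and cradle_floor below 0.008 m and z of jar in the frame of cradle_floor below 0.004 m and angle between jar's own z axis and vertical below 0.08 rad and contact force between the fingers and jar below 0.1 N and value of joint dial below 0.2 rad), for 0.2 s.
2. the dial, in the fingers, is at its third click (value of joint dial between 0.95 and 1.16 rad and contact force between the fingers and dial above 1 N), for 0.3 s.
At the end, for the whole second after the job is handed in: The fingers hold the dial still at its third click (between 0.95 and 1.16 rad) while the jar stands untouched and upright in the cradle, within 8 mm of its centre and 4 mm of its floor (all of step 2 and velocity of joint dial between -0.1 and 0.1 rad/s and horizontal distance between jar and cradle_floor below 0.008 m and z of jar in the frame of cradle_floor between -0.004 and 0.004 m and angle between jar's own z axis and vertical below 0.08 rad and contact force between each of the arm, the fingers and jar below 0.1 N); the arm keeps its last pose, push and grip.
It fails at once if the jar is squeezed or struck too hard (contact force between the fingers and jar above 50 N).
It fails at once if the jar is pressed or thumped down hard on the shaker (contact force between jar and shaker above 30 N).
It fails at once if the jar is dropped into the cradle from more than 10 mm (contact force between the fingers and jar below 0.05 N and z of jar in the frame of cradle_floor above 0.01 m and horizontal distance between jar and cradle_floor below 0.04 m).
It fails at once if the jar falls over (angle between jar's own z axis and vertical above 0.6 rad).
It fails at once if the pot, the medallion or the sanding block is moved (distance of any of pot, medallion, sanding_block from where it was at the start of the episode above 0.04 m).
It also fails if it takes over 61 s, if anything falls off the work surface, if the arm or the gripper's body presses on something with over 40 N, if the wrist force passes 120 N, or if a joint passes its speed limit or range.

## Robot

A 6-joint arm with a two-finger parallel gripper is mounted at the origin on a cart in front of the work surface, level with it; the furniture and walls round the work are solid. World frame = base frame: x ahead of the robot, y to its left, z up, the work surface at z = 0. Lengths are in m, angles in rad, forces in N, time in s.
With the tool pointing down it reaches from about 0.375 to 0.9 m from the base axis. Payload 3.1 kg.
Tool frame: the origin (TCP) lies midway between the tips of the shut fingers; the grasp point (between the pads) lies 19 mm behind it; z points along the fingers, y is the line along which they close (so a half turn about z gives the same grasp; the last joint's range is limited). The gripper opens to 87 mm and grips with 3 to 60 N. Pads are 19 mm wide; open, the fingers measure 117 mm over their backs; the gripper's body (75 mm by 190 mm) begins 51 mm behind the grasp point.
Start: joints at [0.955, 0.527, 1.433, -0, 1.181, -0.178], TCP at [0.265, 0.566, 0.223] pointing down, gripper open.
Joint ranges: [-3.08, 3.08], [-0.75, 2.2], [0.22, 2.44], [-1.43, 4.57], [0, 2.65], [-2.85, 2.85]. Speed limits (rad/s): [2.79, 2.79, 3.14, 3.14, 3.14, 3.14].

## Interface

Orientations are given as a unit quaternion [x, y, z, w].
In Python, from rig import get_obs, cams, job gives the robot as it stands.
- The arm moves only by the tool servo_tool, never from a script. Its argument "moves" is text: rows parted by semicolons, each of 5 numbers parted by spaces: the shift along the tool's x, y, z in m, then the turn about the tool's z in degrees, then the finger opening in m, from 0 to 0.087. In form: dx dy dz spin claw; .... A call has 1 to 10 rows; each row is the pose to reach, as a shift and turn from the pose commanded when the call began, along the tool's axes at that moment; what a row does not reach only later rows make up. A row lasts 1/12 s, in which the tool goes at most 41.7 mm and 7.16 degrees, less where a joint would pass 70% of its speed; a pose out of reach is approached as far as the arm can. A call with a gripper value outside its range is refused whole. The fingers move at their own pace and stop on an object; "grip_force" is the grip in N (left out, the last holds). Time passes only in rows, so rows that repeat a pose let the fingers close. It gives the time, the measured TCP pose, the force, the opening and the grip force at its end, in the units of the state.
- get_obs(): the state, without advancing time (a new reading comes with each control period).
- cams.camera(name): name is "side" or "top" or "wrist"; returns the picture (420x560x3 uint8, blue, green, red); there is no depth.
- cams.camera_model(name): a dict with "fx", "fy", "cx", "cy" (pixels), "R" (3x3) and "t" (3): a world point X has camera coordinates R X + t. Camera axes: x right, y down, z forward; pixel columns grow to the right and rows downward; lengths in m; the calibration is good to about 2 mm. The wrist camera is an equidistant fisheye: a pixel r from the principal point sees the ray r / f radians off the axis. A picture is of the moment at which its call begins: read the wrist's pose just before it. camera_model takes no time and is no camera call; for the wrist camera it gives the pose at the moment of the call.
- job.hand_in(): hands the job in; it is judged then, once.
The state is a dict: "time": time; "q": joint angles; "joint_velocities": joint speeds; "joint_torque": joint torques, N m; "position": TCP position; "tool_rot": TCP orientation; "ft_force": force on the tool from outside, world axes, zero at the start; "moment": the same for the moment, N m; "grip_width": finger opening in m; "grip_force": force on a finger pad.
Only numpy, scipy, OpenCV 4.12 (cv2) and the standard library are available. Lean on these libraries where they do the work, as an engineer would, in place of code of your own. Each camera call takes 0.05 s, during which the arm holds its last target. There are 200 camera calls.

## Working session

There is one attempt and no reset: what is moved stays moved. The work goes in short steps, Python scripts to look and compute and a tool call to move; the robot and the scene stay as the last step left them, time stands still between calls to the robot, and variables do not carry over. Pictures are saved under pics/ and viewed, at most 10 in all, crops included, and the job is handed in when it is done.

Besides the shell and the picture viewer there is one more tool, called after "Request:" as name(argument=value, ...) on one line, values as JSON. servo_tool: Moves the arm, as the interface text tells. Its arguments: {"type":"object","properties":{"moves":{"type":"string"},"grip_force":{"type":"number"}},"required":["moves"]}

```bash
ls; mkdir -p pics
python3 - <<'E'
from rig import get_obs,cams
import cv2,numpy as np
for n in ("top","side"):
    im=cams.camera(n); cv2.imwrite(f"pics/{n}0.png",im)
    m=cams.camera_model(n); C=-np.array(m["R"]).T@np.array(m["t"]); print(n,m["fx"],C,np.array(m["R"])[2])
o=get_obs(); print(o["time"],o["position"],o["tool_rot"])
E
```

```text
pics
top 537.4622064053228 [0.38974935 0.05863388 1.5419291 ] [ 0.05937438  0.01301942 -0.99815088]
side 397.59095574828905 [ 0.47268547 -0.92171813  0.68712509] [ 0.00680681  0.85904141 -0.51186084]
0.1 [0.26454863 0.56550446 0.22165673] [ 2.17150412e-01  9.76137652e-01 -9.17814430e-04 -3.75863914e-04]
```

View pics/top0.png

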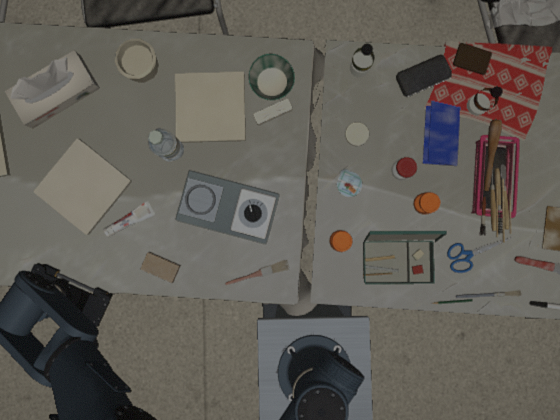

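View pics/side0.png

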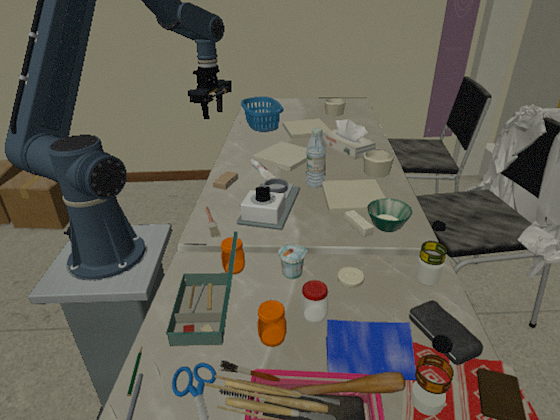

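The top view shows the red-lidded jar at (405,168), with orange look-alikes at (427,203) and (341,241). The pot is at (348,182), the medallion at (357,133), the cradle at (201,200), the dial at (252,213), the block at (160,266) and the bottle at about (165,145). I'll zoom in on these for accuracy.

```bash
cat > h.py <<'E'
import numpy as np, cv2
from rig import get_obs,cams
from scipy.spatial.transform import Rotation as Rot
def ray(n,u,v,m=None):
    m=m or cams.camera_model(n); R=np.array(m["R"]);t=np.array(m["t"])
    x=(u-m["cx"])/m["fx"];y=(v-m["cy"])/m["fy"]
    if n=="wrist":
        r=np.hypot(x,y); d=np.array([x/r*np.sin(r),y/r*np.sin(r),np.cos(r)]) if r>1e-9 else np.array([0,0,1.])
    else: d=np.array([x,y,1])
    return -R.T@t, R.T@d
def px(n,u,v,z,m=None):
    C,d=ray(n,u,v,m); return C+d*(z-C[2])/d[2]
def proj(n,X,m=None):
    m=m or cams.camera_model(n); c=np.array(m["R"])@np.asarray(X)+np.array(m["t"])
    if n=="wrist":
        h=np.hypot(c[0],c[1]); k=np.arctan2(h,c[2])/max(h,1e-9)
    else: k=1/c[2]
    return np.array([m["cx"]+m["fx"]*c[0]*k,m["cy"]+m["fy"]*c[1]*k])
def tool():
    o=get_obs(); return np.array(o["position"]),Rot.from_quat(o["tool_rot"]).as_matrix()
def rel(X):
    p,R=tool(); return R.T@(np.asarray(X)-p)
E
python3 - <<'E'
from h import *
im=cv2.imread("pics/top0.png")
a=cv2.resize(im[160:260,165:295],None,fx=6,fy=6,interpolation=cv2.INTER_CUBIC)
cv2.imwrite("pics/shk.png",a)
for n,u,v,z in [("jar lid",405,168,.086),("pot",348,182,.072),("med",357,133,.015),("or1",427,203,.086),("or2",341,241,.086),("cradle",201,200,.054),("dial",252,213,.121),("block",160,266,.028)]:
    print(n,px("top",u,v,z).round(3))
# red lid blob
hsv=cv2.cvtColor(im,cv2.COLOR_BGR2HSV)[150:185,385:425]
mk=(((hsv[...,0]<6)|(hsv[...,0]>172))&(hsv[...,1]>120)).astype(np.uint8)
n,l,s,c=cv2.connectedComponentsWithStats(mk); i=1+s[1:,4].argmax(); print(s[i],c[i]+[385,150],px("top",*(c[i]+[385,150]),.08))
sd=cv2.imread("pics/side0.png"); hs=cv2.cvtColor(sd,cv2.COLOR_BGR2HSV)[270:330,290:340]
mk=(((hs[...,0]<6)|(hs[...,0]>172))&(hs[...,1]>120)).astype(np.uint8)
n,l,s,c=cv2.connectedComponentsWithStats(mk); i=1+s[1:,4].argmax(); print(s[i],c[i]+[290,270],px("side",*(c[i]+[290,270]),.08))
E
```

```text
jar lid [ 0.559 -0.258  0.086]
pot [ 0.526 -0.104  0.072]
med [ 0.671 -0.14   0.015]
or1 [ 0.462 -0.313  0.086]
or2 [ 0.365 -0.078  0.086]
cradle [0.487 0.304 0.054]
dial [0.445 0.158 0.121]
block [0.306 0.426 0.028]
[ 11   8  21  19 305] [406.20983607 166.89508197] [ 0.56218903 -0.26229354  0.08      ]
[ 12  10  25  21 403] [314.47146402 290.08436725] [ 0.56143021 -0.26277094  0.08      ]
```

View pics/shk.png

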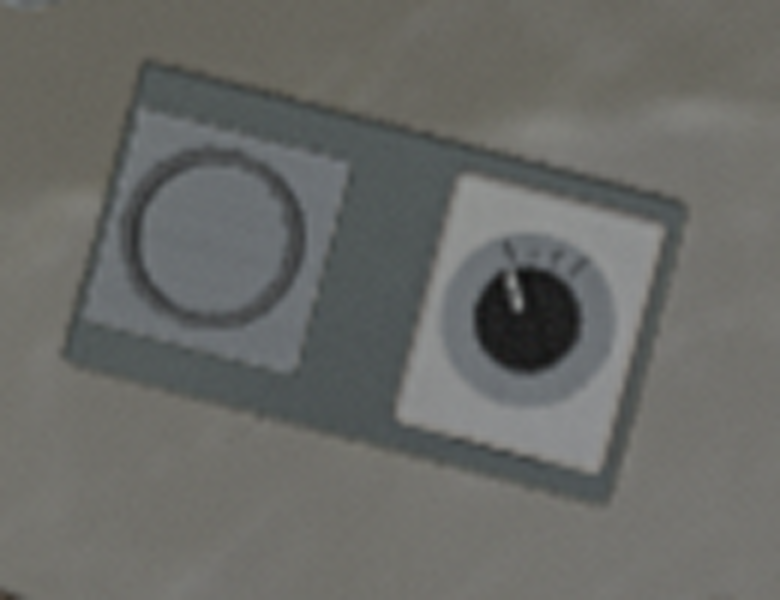

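The zoomed crop gives base plate corners (145,62), (688,207), (610,503) and (65,358). The ring centre is at (212,237), the dial cap centre at (527,320), and the pointer points up and slightly left, on the first tick at (510,245).

Run:
```python
from h import *
f=lambda u,v,z: px("top",165+(u+.5)/6-.5,160+(v+.5)/6-.5,z)
c=[f(*p,.02) for p in [(145,62),(688,207),(610,503),(65,358)]]
print("sizes",[np.linalg.norm(c[i]-c[(i+1)%4]).round(3) for i in range(4)])
ctr=np.mean(c,0); ey=(c[0]+c[3]-c[1]-c[2])[:2]; ey/=np.linalg.norm(ey); yaw=np.degrees(np.arctan2(-ey[0],ey[1]))
print("ctr",ctr.round(4),"yaw",yaw)
cr=f(212,237,.054); di=f(527,320,.121); a=f(507,262,.121);t=f(510,245,.082);dd=f(530,322,.082)
ex=np.array([ey[1],-ey[0]])
for n,p in (("cradle",cr),("dial",di)): print(n,p.round(4),"in shaker",((p-ctr)[:2]@ex).round(4),((p-ctr)[:2]@ey).round(4))
g=lambda v: np.degrees(np.arctan2(v[1],v[0])).round(1)
print("pointer yaw",g(a-di),g(t-dd)); print("bottle",px("top",170,150,0).round(3),px("side",314,184,0).round(3))
print("rel jar",rel([.562,-.2625,.2]).round(4), "line mid", rel([.45,.2,.2]).round(4))
```

```text
sizes [np.float64(0.268), np.float64(0.144), np.float64(0.267), np.float64(0.145)]
ctr [0.4688 0.2349 0.02  ] yaw -16.269968787179707
cradle [0.4897 0.3069 0.054 ] in shaker -0.0001 0.075
dial [0.4451 0.1569 0.121 ] in shaker -0.0009 -0.0814
pointer yaw 17.9 13.4
bottle [0.638 0.401 0.   ] [0.635 0.396 0.   ]
rel jar [-0.6204 -0.6238  0.0227] line mid [-0.3229 -0.2524  0.022 ]
```

Request:
servo_tool(moves="-0.62 -0.624 0 -35 0.087; -0.62 -0.624 0 -35 0.087; -0.62 -0.624 0 -35 0.087; -0.62 -0.624 0 -35 0.087; -0.62 -0.624 0 -35 0.087; -0.62 -0.624 0 -35 0.087; -0.62 -0.624 0 -35 0.087; -0.62 -0.624 0 -35 0.087; -0.62 -0.624 0 -35 0.087; -0.62 -0.624 0 -35 0.087", grip_force=12)

```text
time: 0.93
position: [0.4023, 0.1821, 0.2225]
tool_rot: [-0.087, 0.996, -0.0, -0.0]
ft_force: [1.9, 0.1, -0.1]
grip_width: 0.0869
grip_force: 0.0
```

```bash
python3 -c "
from h import *
print(rel([.562,-.2625,.2]).round(4))"
```

```text
[-0.0806 -0.4655  0.0225]
```

Request:
servo_tool(moves="-0.08 -0.465 0 0 0.087; -0.08 -0.465 0 0 0.087; -0.08 -0.465 0 0 0.087; -0.08 -0.465 0 0 0.087; -0.08 -0.465 0 0 0.087; -0.08 -0.465 0 0 0.087; -0.08 -0.465 0 0 0.087; -0.08 -0.465 0 0 0.087; -0.08 -0.465 0 0 0.087; -0.08 -0.465 0 0 0.087")

```text
time: 1.77
position: [0.5426, -0.2104, 0.2222]
tool_rot: [-0.086, 0.996, 0.0, -0.0]
ft_force: [0.2, 0.4, 0.8]
grip_width: 0.087
grip_force: 0.0
```

Request:
servo_tool(moves="-0.001 -0.05 0.03 0 0.087; -0.001 -0.05 0.03 0 0.087; -0.001 -0.05 0.03 0 0.087; -0.001 -0.05 0.03 0 0.087; -0.001 -0.05 0.03 0 0.087")

```text
time: 2.18
position: [0.5515, -0.2558, 0.1924]
tool_rot: [-0.087, 0.996, 0.001, -0.001]
ft_force: [0.1, 1.6, 0.2]
grip_width: 0.0871
grip_force: 0.0
```

Run:
```python
from h import *
print(get_obs()["q"])
m=cams.camera_model("wrist"); im=cams.camera("wrist"); cv2.imwrite("pics/w1.png",im); np.save("w1.npy",m,allow_pickle=True)
print({k:m[k] for k in("fx","cx","cy")})
print(rel([.562,-.2625,.2]).round(4)); print("proj lid",proj("wrist",[.562,-.2625,.086],m),"foot",proj("wrist",[.562,-.2625,0],m))
```

```text
[-6.18180532e-01  5.40022985e-01  1.50606946e+00  6.59748658e-04
  1.09773649e+00 -2.36291054e+00]
{'fx': 325.19226210127806, 'cx': 279.5380491778726, 'cy': 207.12611942451312}
[-0.0088 -0.0085 -0.0071]
proj lid [270.24699861 214.19156338] foot [272.19263046 191.59696563]
```

View pics/w1.png

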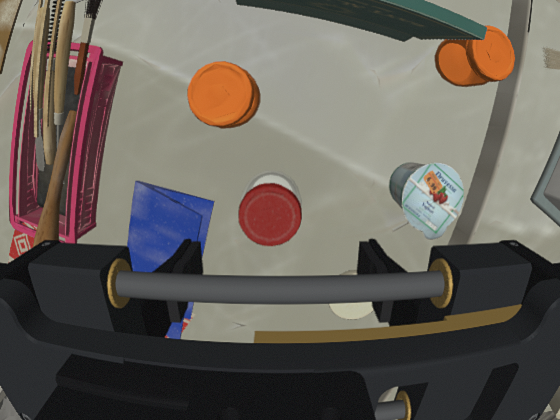

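The wrist view shows the red lid centred at about (270,214), within a pixel of the projection for (0.562,-0.2625). The gap between the fingers is free, so I'll align and descend.

Request:
servo_tool(moves="-0.009 -0.0085 0 0 0.087; -0.009 -0.0085 0.04 0 0.087; -0.009 -0.0085 0.075 0 0.087; -0.009 -0.0085 0.11 0 0.087; -0.009 -0.0085 0.14 0 0.087; -0.009 -0.0085 0.156 0 0.087; -0.009 -0.0085 0.156 0 0.087; -0.009 -0.0085 0.156 0 0.087; -0.009 -0.0085 0.156 0 0.087")

```text
time: 2.98
position: [0.5638, -0.264, 0.0385]
tool_rot: [-0.087, 0.996, -0.001, 0.001]
ft_force: [0.6, 0.2, 0.2]
grip_width: 0.0867
grip_force: 0.0
```

```bash
python3 -c "
from h import *
print(rel([.562,-.2625,.036]).round(4))"
```

```text
[0.0015 0.0018 0.0025]
```

Request:
servo_tool(moves="0.0015 0.0015 0.002 0 0.087; 0.0015 0.0015 0.002 0 0.075; 0.0015 0.0015 0.002 0 0.07; 0.0015 0.0015 0.002 0 0.066; 0.0015 0.0015 0.002 0 0.063; 0.0015 0.0015 0.002 0 0.06; 0.0015 0.0015 0.002 0 0.055; 0.0015 0.0015 0.002 0 0.05; 0.0015 0.0015 0.002 0 0.05; 0.0015 0.0015 0.002 0 0.05", grip_force=13)

```text
time: 3.82
position: [0.5608, -0.2631, 0.0347]
tool_rot: [-0.086, 0.996, -0.0, -0.0]
ft_force: [-0.7, 0.6, 1.9]
grip_width: 0.0595
grip_force: 13.0
```

Request:
servo_tool(moves="0 0 -0.01 0 0.05; 0 0 -0.03 0 0.05; 0 0 -0.06 0 0.05; 0 0 -0.09 0 0.05; 0 0 -0.12 0 0.05; 0 0 -0.14 0 0.05; 0 0 -0.14 0 0.05; 0 0 -0.14 0 0.05")

```text
time: 4.48
position: [0.5609, -0.2631, 0.1753]
tool_rot: [-0.086, 0.996, -0.001, 0.001]
ft_force: [-0.6, -0.1, -3.5]
grip_width: 0.059
grip_force: 13.0
```

Run:
```python
from h import *
o=get_obs();print(o["grip_width"],o["grip_force"],o["ft_force"],o["q"])
print(rel([.4897,.3069,.17]).round(4), rel([.48,.20,.17]).round(4))
```

```text
0.059007670493453374 12.999717202037573 [-0.55729434 -0.12711846 -3.54449291] [-6.18747100e-01  5.73950306e-01  1.49433730e+00 -5.35468042e-05
  1.07155805e+00 -2.36257610e+00]
[-0.028   0.5738  0.0046] [-0.      0.4702  0.0047]
```

Request:
servo_tool(moves="0 0.012 0 0 0.05; 0 0.035 0 0 0.05; 0 0.065 0 -1 0.05; 0 0.1 0 -3 0.05; 0 0.135 0 -5 0.05; 0 0.17 0 -7 0.05; 0 0.205 0 -9 0.05; 0 0.24 0 -11 0.05; 0 0.275 0 -13 0.05; 0 0.31 0 -15 0.05")

```text
time: 5.32
position: [0.5043, 0.0448, 0.1723]
tool_rot: [-0.216, 0.976, 0.001, -0.003]
ft_force: [0.3, 1.0, -2.8]
grip_width: 0.0591
grip_force: 13.0
```

Run:
```python
from h import *
o=get_obs();print(o["grip_width"],o["grip_force"],o["q"])
print(rel([.4897,.3069,.17]).round(4))
```

```text
0.059111575594921285 12.998157497495413 [-1.32684384e-01  4.43689940e-01  1.77540393e+00  4.91152740e-04
  9.28488100e-01 -2.14009720e+00]
[-0.0976  0.2437  0.0027]
```

Request:
servo_tool(moves="-0.012 0.033 0 0 0.05; -0.026 0.066 0 0 0.05; -0.04 0.099 0 0 0.05; -0.054 0.132 0 -1 0.05; -0.067 0.165 0 -2 0.05; -0.08 0.2 0 -3 0.05; -0.09 0.225 0 -4 0.05; -0.0965 0.24 0 -5 0.05; -0.0975 0.2435 0 -5 0.05; -0.0975 0.2435 0 -5 0.05")

```text
time: 6.15
position: [0.4907, 0.305, 0.1723]
tool_rot: [-0.259, 0.966, -0.0, -0.003]
ft_force: [-1.3, 0.5, -3.1]
grip_width: 0.0591
grip_force: 13.0
```

Run:
```python
from h import *
o=get_obs();print(o["grip_width"],o["grip_force"],o["q"])
m=cams.camera_model("wrist"); w=cams.camera("wrist"); t=cams.camera("top")
print(rel([.4897,.3069,.17]).round(4))
p,R=tool(); 
for X in ([.4897,.3069,.054],[.4897,.3069,.034]): print(proj("wrist",X,m),proj("top",X))
a=cv2.resize(t[150:250,155:285],None,fx=4,fy=4,interpolation=cv2.INTER_CUBIC)
cv2.imwrite("pics/c2.png",np.hstack([w[:400],cv2.copyMakeBorder(a,0,0,0,0,0)])[:, :]) if 0 else cv2.imwrite("pics/c2.png",w)
cv2.imwrite("pics/t2.png",a)
# ring rim (z=.054) outline predicted
th=np.linspace(0,2*np.pi,24,endpoint=False); im=w.copy()
for r in (.036,.042):
  for q in th: cv2.circle(im,tuple(int(v) for v in proj("wrist",[.4897+r*np.cos(q),.3069+r*np.sin(q),.054],m).round()),1,(0,255,0),-1)
cv2.imwrite("pics/c2o.png",im)
```

```text
0.0591395542596223 12.999824713915586 [ 3.62829197e-01  5.28774460e-01  1.59978494e+00  5.59281939e-05
  1.01818033e+00 -1.73250632e+00]
[-0.0001  0.0042  0.003 ]
[282.80831288 201.39996804] [199.90104186 199.07205457]
[282.58906935 196.0997699 ] [201.08941236 199.51916893]
```

View pics/c2o.png

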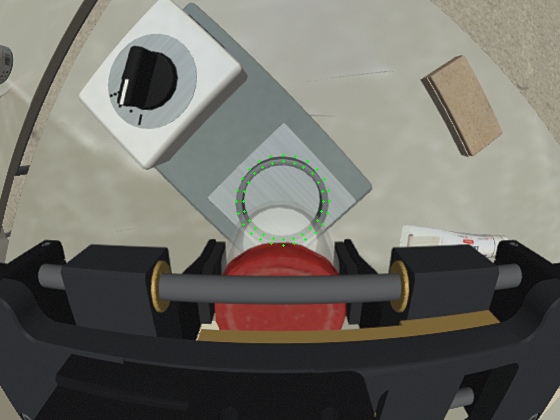

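The predicted ring outline (green dots) falls on the ring seen at (282,201), so the cradle position holds. The block is at (465,105), and the held jar's near foot arc peaks at about (285,204). Next I'll check how the jar sits in the tool frame.

Request:
servo_tool(moves="0 0.003 0 0 0.05; 0 0.003 0 0 0.05; 0 0.003 0 0 0.05")

```text
time: 6.5
position: [0.4918, 0.3059, 0.1745]
tool_rot: [-0.257, 0.966, -0.0, -0.0]
ft_force: [0.6, 0.2, -3.0]
grip_width: 0.0592
grip_force: 13.0
```

Run:
```python
from h import *
for i in range(3): print(get_obs()["position"], rel([.4897,.3069,.17]).round(4))
m=cams.camera_model("wrist"); w=cams.camera("wrist"); p,R=tool()
th=np.linspace(0,2*np.pi,720)
for r,h in ((.031,.0),(.0295,0),(.031,.086)):
  for dx in (-.003,0,.003):
    c=p+R@np.array([dx,0,0]); P=np.array([proj("wrist",[c[0]+r*np.cos(q),c[1]+r*np.sin(q),p[2]-.0347+h],m) for q in th])
    print(r,h,dx,"top row",P[:,1].min().round(1),"cols",P[:,0].min().round(1),P[:,0].max().round(1))
cv2.imwrite("pics/w3.png",cv2.resize(w[140:300,190:370],None,fx=4,fy=3.7,interpolation=cv2.INTER_CUBIC))
```

```text
[0.49177053 0.3059005  0.17448718] [0.0013 0.0019 0.0045]
[0.49177053 0.3059005  0.17448718] [0.0013 0.0019 0.0045]
[0.49177053 0.3059005  0.17448718] [0.0013 0.0019 0.0045]
0.031 0.0 -0.003 top row 191.9 cols 233.7 328.2
0.031 0.0 0 top row 187.2 cols 233.4 328.4
0.031 0.0 0.003 top row 182.4 cols 233.2 328.6
0.0295 0 -0.003 top row 194.2 cols 235.9 325.9
0.0295 0 0 top row 189.5 cols 235.7 326.1
0.0295 0 0.003 top row 184.8 cols 235.5 326.3
0.031 0.086 -0.003 top row 245.0 cols 207.1 356.2
0.031 0.086 0 top row 237.5 cols 206.3 357.0
0.031 0.086 0.003 top row 229.9 cols 205.6 357.8
```

View pics/w3.png

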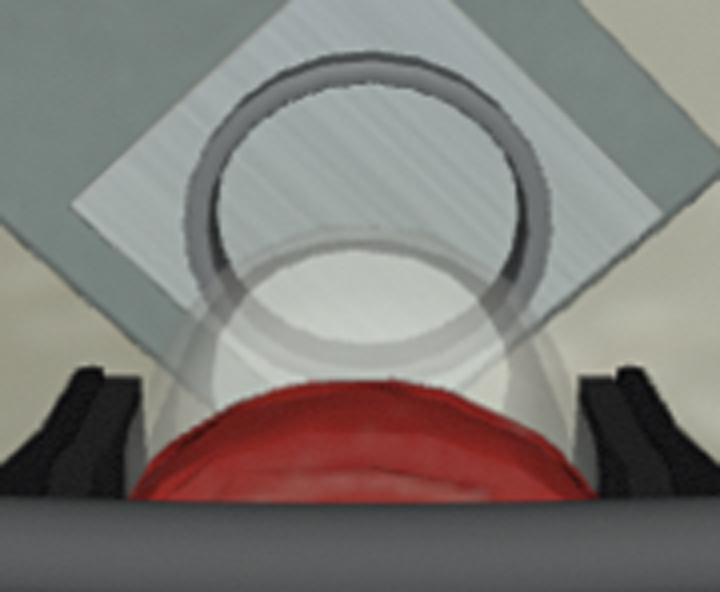

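```bash
cat >> h.py <<'E'
def avg(X,n=8):
    L=[]
    for i in range(n): cams.camera("wrist"); L.append(rel(X))
    print("rel",np.mean(L,0).round(4),"sd",np.std(L,0).round(4))
E
python3 - <<'E'
from h import *
avg([.4897,.3069,.0687])
E
```

```text
rel [0.0017 0.0014 0.106 ] sd [0.     0.0002 0.    ]
```

Request:
servo_tool(moves="0.0035 0.0015 0 0 0.05; 0.0035 0.0015 0.015 0 0.05; 0.0035 0.0015 0.04 0 0.05; 0.0035 0.0015 0.06 0 0.05; 0.0035 0.0015 0.075 0 0.05; 0.0035 0.0015 0.08 0 0.05; 0.0035 0.0015 0.08 0 0.05; 0.0035 0.0015 0.08 0 0.05")

```text
time: 7.62
position: [0.4882, 0.3066, 0.0949]
tool_rot: [-0.258, 0.966, 0.0, 0.0]
ft_force: [-0.1, 0.2, -2.4]
grip_width: 0.0593
grip_force: 13.0
```

Run:
```python
from h import *
avg([.4897,.3069,.0687],3); print(get_obs()["ft_force"])
w=cams.camera("wrist"); t=cams.camera("side")
a=cv2.resize(t[140:240,220:350],None,fx=4,fy=4,interpolation=cv2.INTER_CUBIC)
cv2.imwrite("pics/s4.png",np.hstack([cv2.resize(w[120:270,190:370],None,fx=2.2,fy=2.667),a[:,120:]]))
```

```text
rel [-0.0007 -0.0003  0.027 ] sd [0.0001 0.     0.0002]
[ 0.59068671  0.43170493 -3.80294569]
```

View pics/s4.png

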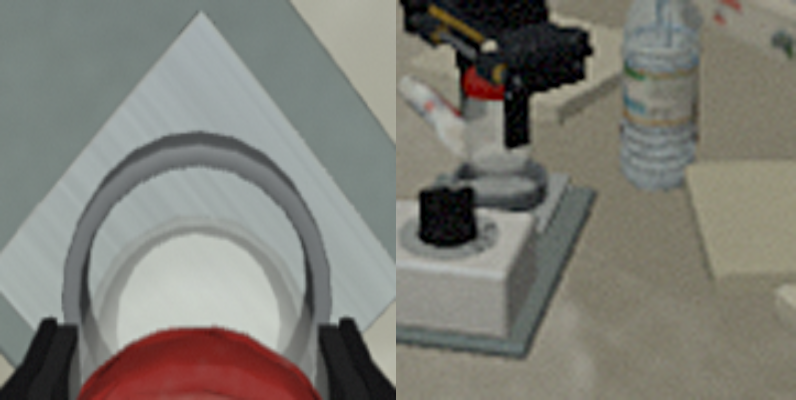

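The jar is centred left to right in the ring (ring 64–330, jar arc centre about 200), and the side crop shows the bottle well clear. I'll lower slowly.

Request:
servo_tool(moves="0.001 0 0.003 0 0.05; 0.001 0 0.007 0 0.05; 0.001 0 0.011 0 0.05; 0.001 0 0.015 0 0.05; 0.001 0 0.018 0 0.05; 0.001 0 0.02 0 0.05; 0.001 0 0.021 0 0.05; 0.001 0 0.022 0 0.05; 0.001 0 0.022 0 0.05")

```text
time: 8.62
position: [0.487, 0.3059, 0.0723]
tool_rot: [-0.258, 0.966, -0.0, -0.0]
ft_force: [0.2, -0.3, -2.6]
grip_width: 0.0594
grip_force: 13.0
```

Run:
```python
from h import *
avg([.4897,.3069,.0687],3); print(get_obs()["ft_force"])
```

```text
rel [-0.0026 -0.0004  0.0039] sd [0.     0.     0.0001]
[ 0.54452114  0.84700453 -3.52725072]
```

Request:
servo_tool(moves="0 0 0.001 0 0.05; 0 0 0.0015 0 0.05; 0 0 0.002 0 0.05; 0 0 0.0025 0 0.05; 0 0 0.003 0 0.05; 0 0 0.003 0 0.05")

```text
time: 9.27
position: [0.487, 0.3059, 0.0695]
tool_rot: [-0.258, 0.966, -0.0, -0.0]
ft_force: [0.7, 0.1, -3.4]
grip_width: 0.0593
grip_force: 13.0
```

Request:
servo_tool(moves="0 0 0.0005 0 0.05; 0 0 0.001 0 0.05; 0 0 0.001 0 0.05")

```text
time: 9.52
position: [0.4872, 0.3059, 0.0687]
tool_rot: [-0.258, 0.966, 0.0, 0.0]
ft_force: [-0.1, -0.9, -2.8]
grip_width: 0.0589
grip_force: 13.0
```

Run:
```python
from h import *
for i in range(4): cams.camera("wrist");print(get_obs()["ft_force"].round(2) if hasattr(get_obs()["ft_force"],"round") else get_obs()["ft_force"])
avg([.4897,.3069,.0687],3)
```

```text
[ 0.12 -0.3  -1.84]
[-0.83 -0.69 -2.4 ]
[-1.08 -0.86 -1.93]
[-0.12 -0.65 -1.53]
rel [-0.0027 -0.0004  0.    ] sd [0. 0. 0.]
```

Request:
servo_tool(moves="0 0 0.0003 0 0.05; 0 0 0.0006 0 0.05; 0 0 0.0006 0 0.05")

```text
time: 10.12
position: [0.4872, 0.3059, 0.0686]
tool_rot: [-0.258, 0.966, -0.0, 0.0]
ft_force: [-1.6, -0.3, 5.0]
grip_width: 0.0594
grip_force: 13.0
```

Run:
```python
from h import *
print(np.mean([(cams.camera("wrist"),get_obs()["ft_force"])[1] for i in range(5)],0).round(2))
```

```text
[-1.2  -0.75  5.56]
```

Contact has been made (+5.5 N upward), so I'll ease off slightly and open.

Request:
servo_tool(moves="0 0 -0.0003 0 0.05; 0 0 -0.0003 0 0.061; 0 0 -0.0003 0 0.065; 0 0 -0.0003 0 0.072; 0 0 -0.0003 0 0.08; 0 0 -0.0003 0 0.087; 0 0 -0.0003 0 0.087; 0 0 -0.0003 0 0.087; 0 0 -0.0003 0 0.087; 0 0 -0.0003 0 0.087")

```text
time: 11.2
position: [0.4871, 0.3059, 0.0683]
tool_rot: [-0.258, 0.966, 0.0, 0.0]
ft_force: [0.1, 0.1, 0.2]
grip_width: 0.0861
grip_force: 0.0
```

Request:
servo_tool(moves="0 0 -0.01 0 0.087; 0 0 -0.03 0 0.087; 0 0 -0.06 0 0.087; 0 0 -0.09 0 0.087; 0 0 -0.12 0 0.087; 0 0 -0.13 0 0.087; 0 0 -0.13 0 0.087; 0 0 -0.13 0 0.087")

```text
time: 11.87
position: [0.4869, 0.3058, 0.1985]
tool_rot: [-0.258, 0.966, 0.0, 0.0]
ft_force: [-0.0, 0.2, -0.7]
grip_width: 0.0869
grip_force: 0.0
```

Run:
```python
from h import *
print(get_obs()["q"]); 
print("dial",rel([.4451,.1569,.19]).round(4))
m=cams.camera_model("wrist"); w=cams.camera("wrist"); cv2.imwrite("pics/w5.png",w)
print("lid",proj("wrist",[.4897,.3069,.12],m),"dial top",proj("wrist",[.4451,.1569,.121],m))
```

```text
[ 3.66555091e-01  4.89065949e-01  1.58639506e+00 -2.47841632e-06
  1.06547280e+00 -1.72640035e+00]
dial [ 0.1105 -0.1082  0.0085]
lid [280.13458892 217.28014804] dial top [140.38648775  76.45014139]
```

View pics/w5.png

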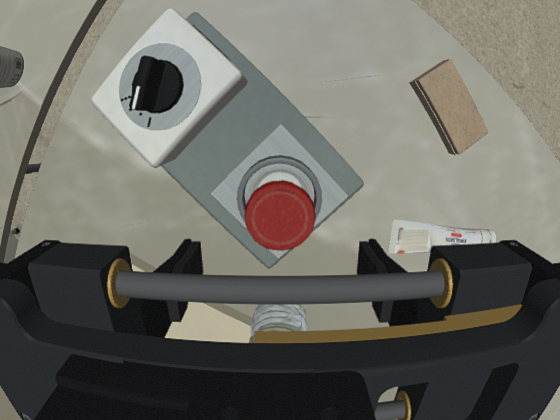

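The jar stands upright with its lid at (280,215), as predicted, and the dial is at (155,85) with its pointer at (139,97). Moving over the dial.

Request:
servo_tool(moves="0.028 -0.027 0 5 0.087; 0.055 -0.054 0 10 0.07; 0.083 -0.081 0 14 0.06; 0.1 -0.1 0 14 0.05; 0.11 -0.108 0 14 0.05; 0.11 -0.108 0 14 0.05; 0.11 -0.108 0 14 0.05; 0.11 -0.108 0 14 0.05")

```text
time: 12.58
position: [0.4461, 0.1583, 0.1978]
tool_rot: [-0.139, 0.99, 0.0, -0.0]
ft_force: [-0.3, 0.4, 0.6]
grip_width: 0.0524
grip_force: 0.0
```

Run:
```python
from h import *
m=cams.camera_model("wrist"); w=cams.camera("wrist")
import pickle; pickle.dump(m,open("m6.pkl","wb")); cv2.imwrite("pics/w6.png",w)
q=proj("wrist",[.4451,.1569,.121],m); print(get_obs()["q"],q, rel([.4451,.1569,.121]).round(4))
u,v=int(q[0])-90,int(q[1])-70; u=max(u,0); v=max(v,0); print("crop",u,v)
cv2.imwrite("pics/w6c.png",cv2.resize(w[v:v+140,u:u+180],None,fx=4,fy=4,interpolation=cv2.INTER_CUBIC))
```

```text
[ 1.04291758e-01  3.61756710e-01  1.83027709e+00  5.55082141e-04
  9.49440096e-01 -1.74565347e+00] [279.02291369 212.51717521] [ 0.0015 -0.0012  0.0769]
crop 189 142
```

View pics/w6c.png

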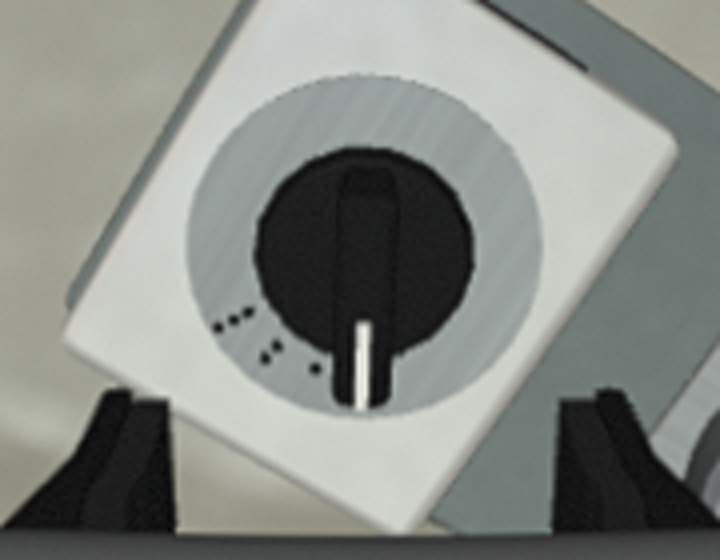

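The close view shows the skirt circle centred at crop (364,250) and the wing running from (368,170) to (361,405). The white pointer runs (363,322)–(360,408), so the wing is nearly aligned with the fingers.

Run:
```python
from h import *
import pickle; m=pickle.load(open("m6.pkl","rb"))
f=lambda u,v,z: px("wrist",189+(u+.5)/4-.5,142+(v+.5)/4-.5,z,m)
ax=f(364,251,.089); d=[f(255,251,.089),f(473,251,.089)]; print("axis",ax.round(4),"skirt dia",np.linalg.norm(d[0]-d[1]).round(4))
a,b=f(363,322,.121),f(360.5,406,.121); l1,l2=f(340,197,.121),f(333,400,.121); r1,r2=f(397,197,.121),f(391,400,.121)
g=lambda v: np.degrees(np.arctan2(v[1],v[0])).round(1)
print("pointer",g(b-a),g(l2-l1),g(r2-r1),"tip",b.round(4),np.linalg.norm((b-ax)[:2]).round(4),"wing mid",((l2+r2+l1+r1)/4).round(4), "thick",np.linalg.norm(l1-r1).round(4))
tip=(l2+r2)/2; e=(tip-ax)[:2]; print("axis->tip yaw",g(e),np.hypot(*e).round(4))
p,R=tool(); print("tool y yaw",g(R[:,1])); 
avg([ax[0],ax[1],.092],3)
```

```text
axis [0.4472 0.158  0.089 ] skirt dia 0.0474
pointer 14.3 13.7 14.7 tip [0.4697 0.1637 0.121 ] 0.0231 wing mid [0.4483 0.1585 0.121 ] thick 0.0108
axis->tip yaw 14.8 0.0218
tool y yaw 106.0
rel [-0.001  -0.0008  0.1061] sd [0.0001 0.     0.    ]
```

Request:
servo_tool(moves="-0.001 -0.001 0 1.7 0.045; -0.001 -0.001 0.03 1.7 0.045; -0.001 -0.001 0.06 1.7 0.045; -0.001 -0.001 0.085 1.7 0.045; -0.001 -0.001 0.099 1.7 0.045; -0.001 -0.001 0.104 1.7 0.045; -0.001 -0.001 0.104 1.7 0.045; -0.001 -0.001 0.104 1.7 0.045")

```text
time: 13.45
position: [0.4474, 0.1571, 0.0946]
tool_rot: [-0.124, 0.992, 0.0, 0.0]
ft_force: [0.6, 0.4, -0.4]
grip_width: 0.0449
grip_force: 0.0
```

Run:
```python
from h import *
avg([.4475,.158,.092],3); print(get_obs()["ft_force"])
```

```text
rel [0.0001 0.001  0.0032] sd [0.     0.0001 0.0001]
[ 0.28115451  0.03076408 -0.20163515]
```

Request:
servo_tool(moves="0 0.001 0.0025 0 0.045; 0 0.001 0.0025 0 0.03; 0 0.001 0.0025 0 0.02; 0 0.001 0.0025 0 0.012; 0 0.001 0.0025 0 0.005; 0 0.001 0.0025 0 0; 0 0.001 0.0025 0 0; 0 0.001 0.0025 0 0; 0 0.001 0.0025 0 0; 0 0.001 0.0025 0 0", grip_force=28)

```text
time: 14.43
position: [0.4464, 0.1585, 0.0918]
tool_rot: [-0.123, 0.992, 0.001, -0.0]
ft_force: [-2.0, 6.1, 1.5]
grip_width: 0.0115
grip_force: 28.0
```

Run:
```python
from h import *
avg([.4475,.158,.092],3); o=get_obs(); print(o["ft_force"],o["moment"],o["grip_width"],o["grip_force"])
```

```text
rel [-0.0009 -0.0007 -0.0002] sd [0. 0. 0.]
[-0.585369    4.45032462  1.00600219] [ 0.91845578  0.14886871 -0.07510367] 0.01156477659977668 27.999782231636345
```

Request:
servo_tool(moves="0 0.0005 0 3 0; 0 0.0005 0 7 0; 0 0.0005 0 11 0; 0 0.0005 0 15 0; 0 0.0005 0 19 0; 0 0.0005 0 23 0; 0 0.0005 0 27 0; 0 0.0005 0 31 0; 0 0.0005 0 35 0; 0 0.0005 0 38 0")

```text
time: 15.42
position: [0.4465, 0.1596, 0.0918]
tool_rot: [0.208, 0.978, 0.001, -0.0]
ft_force: [-0.2, 8.5, 0.4]
grip_width: 0.0118
grip_force: 28.0
```

Run:
```python
from h import *
avg([.4475,.158,.092],3); o=get_obs(); print(o["ft_force"],o["moment"],o["grip_width"],o["grip_force"]); p,R=tool(); print(np.degrees(np.arctan2(R[1,1],R[0,1])))
```

```text
rel [-0.0015 -0.0011 -0.0002] sd [0. 0. 0.]
[-0.82184679  7.90017301  0.90620024] [1.44609441 0.12530626 0.04055174] 0.011769605436072271 27.999880146235228
66.16251135288506
```

Request:
servo_tool(moves="0.0003 0.0007 0 3 0; 0.0003 0.0007 0 6 0; 0.0003 0.0007 0 9 0; 0.0003 0.0007 0 12 0; 0.0003 0.0007 0 15 0; 0.0003 0.0007 0 18 0; 0.0003 0.0007 0 21 0; 0.0003 0.0007 0 22.5 0; 0.0003 0.0007 0 22.5 0; 0.0003 0.0007 0 22.5 0")

```text
time: 16.4
position: [0.4469, 0.1602, 0.0918]
tool_rot: [0.393, 0.919, 0.001, 0.0]
ft_force: [0.6, 8.1, -0.4]
grip_width: 0.0119
grip_force: 28.0
```

Run:
```python
from h import *
avg([.4475,.158,.092],3); o=get_obs(); print(o["ft_force"],o["moment"],o["grip_width"],o["grip_force"]); p,R=tool(); print(np.degrees(np.arctan2(R[1,1],R[0,1])))
m=cams.camera_model("wrist"); w=cams.camera("wrist"); t=cams.camera("top")
q=proj("wrist",[.4475,.158,.121],m); print(q)
a=cv2.resize(w[100:300,160:400],(480,400)); b=cv2.resize(t[165:245,175:239],(320,400),interpolation=cv2.INTER_CUBIC)
cv2.imwrite("pics/f.png",np.hstack([a,b]))
```

```text
rel [-0.002  -0.0011 -0.0002] sd [0. 0. 0.]
[ 0.28800213  7.43785203 -0.33201851] [1.32477311 0.04456199 0.15763357] 0.011870220616698212 27.99976742360741
43.69496990169883
[276.13168454 284.75304812]
```

View pics/f.png

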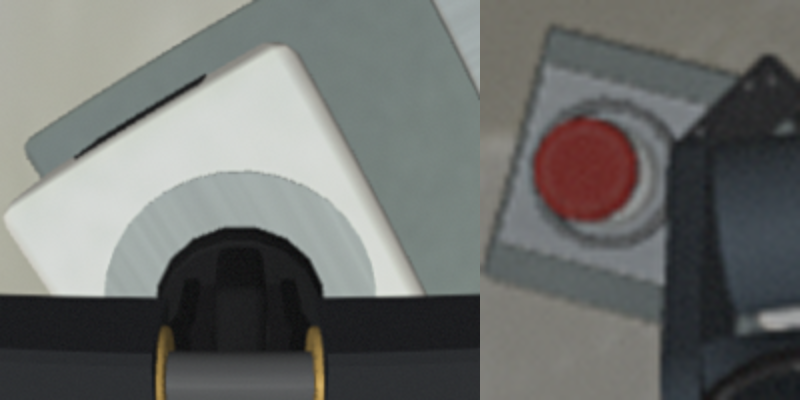

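The wing at (240,265) lies square between the fingers after the 60.4° turn. The jar's lid at (585,168) is offset from the ring only by the expected parallax of about 20 px. I'll hold briefly, then hand in.

Request:
servo_tool(moves="0 0 0 0.3 0; 0 0 0 0.3 0; 0 0 0 0.3 0; 0 0 0 0.3 0; 0 0 0 0.3 0; 0 0 0 0.3 0; 0 0 0 0.3 0; 0 0 0 0.3 0")

```text
time: 17.32
position: [0.4469, 0.1602, 0.0918]
tool_rot: [0.396, 0.918, 0.001, 0.0]
ft_force: [0.5, 8.3, -1.2]
grip_width: 0.0119
grip_force: 28.0
```

```bash
python3 -c "
from rig import job,get_obs
o=get_obs();print(o['time'],o['moment'],o['joint_velocities'],o['grip_force'])
print(job.hand_in())"
```

```text
17.3167 [1.37724037 0.08028515 0.18595496] [-5.23185784e-04  5.20273997e-04  1.22231094e-03  2.77200959e-04
 -1.45362921e-03  6.83812123e-05] 27.99970358144492
the job is handed in; nothing more can be done
None
```

I handed the job in at 17.3 s with the jar upright in the cradle and released, and the gripper still holding the dial, turned about 60.7° clockwise (third click is 60.2°); no verdict came back.

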